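Seat the controller board in the programming jig and snap the clamp shut

TASK

The controller board lies in the channel of the programming jig, short of its end stop. Push it along the channel with the fingertips until it is fully home against the stop, then push the toggle lever of the jig's clamp over past its centre so that it snaps shut and its rubber foot holds the board down. Only push: do not lift or tip the board, and leave all the other things on the table where they are.

Things in the scene. Friction and masses are not known exactly. Their poses are not given: they have to be found in the camera images.
- jig: programming jig fixed to the table: aluminium plate 260 (x) x 110 (y) x 15 mm (z); origin at the centre of its underside, z up. Its x axis runs along the channel towards stop and clamp, to the robot's left give or take 26 degrees. Two black rails, 8 mm high above the plate, 63 mm apart, flank the channel from x = -125 to +40 mm
- stop_face (a point): middle of the end stop's face, x = +40 mm of the jig, 20 mm above the table; axes as the jig's. The stop is a steel block 62 mm wide (y), 10 mm thick, 10 mm high above the plate. Behind it two steel cheeks (x 52 to 92 mm of the jig, 28 mm wide over both, up to 67 mm above the table) carry the clamp's pivot
- board: controller board in the channel, 100 mm long (x) x 60 mm wide, 110 to 225 g, its underside on the plate 15 mm above the table; origin at the centre of its underside, axes as the jig's. Black carrier with a green circuit board, 12 mm thick; its front third (+x) is bare, there the clamp's foot comes down. It starts 25 to 55 mm short of the stop; home its origin is at x = -10 mm of the jig
- board_rear (a point): middle of the board's rear end face (its -x end, away from the stop), 14 mm above its underside, 29 mm above the table: the place to push, towards +x of the jig. A grey terminal block across the board makes this face 28 mm high (15 to 43 mm above the table) and 56 mm wide. The board slides under 1 to 3 N. Home, this point is at x = -60 mm of the jig
- clamp (a joint): clamp angle in rad: 0 = open (start), about 1.08 = shut on the board, 0.54 = dead centre; 1.13 = shut with no board under the foot. A spring holds it at either end. Pushing the end of its handle towards -x of the jig (back over the board) takes 8 to 12 N at first, little near the centre; past the centre it snaps shut by itself
- clamp_pivot (a point): pivot of the clamp, x = +70 mm of the jig, 58 mm above the table; it turns about the jig's y axis. Handle and holding arm are one rigid crank. Open, the arm and its rubber foot stand up over the board's front end, x = 10 to 75 mm of the jig, 80 to 120 mm above the table
- lever_tip (a point): end of the clamp's handle, 95 mm from the pivot: a flat black grip 26 mm wide (jig y), 12 mm thick, 55 mm long, on a steel shank. Open it leans 40 degrees from upright towards +x of the jig, its end 131 mm above the table at x = +131 mm; shut it leans 22 degrees towards -x, its end 146 mm above the table at x = +34 mm, and on its way it rises to 153 mm
- spare: spare controller board, the same as the one in the jig (100 x 60 x 28 mm), lying on the table beside the jig; origin at the centre of its underside (to be left alone)
- tape: roll of cream masking tape lying flat, 100 mm across, 24 mm high; origin at the centre of its underside (to be left alone)
- servo: black servo motor standing on the table, 54 x 20 mm, 44 mm high with its horn; origin at the centre of its underside (to be left alone)
- wheel: small black rubber wheel lying flat, 65 mm across, 29 mm high; origin at the centre of its underside (to be left alone)
- jar: glass screw jar with a steel cap, 50 mm across, 60 mm high; origin at the centre of its underside (to be left alone)
- screwdriver: black-handled screwdriver, 170 mm long, lying on the table (to be left alone)
- kitbox: small cardboard box 90 x 60 x 40 mm; origin at the centre of its underside (to be left alone)
Things that resemble listed ones, but are neither listed nor needed, are in the scene too. Leave any blue or pink look-alike of the board alone.

How it is judged (in metres and radians):
On the way, in this order (a step that is already met when the one before it is completed fails the run):
1. the board is home against the end stop (x of board in the frame of jig above -0.0135 m), for 0.2 s.
2. the clamp's lever has snapped over and the clamp is shut (value of joint clamp above 1.02 rad), for 0.2 s.
At the end, for the whole second after the job is handed in: the board lies flat in the jig within 3.5 mm of the end stop, the clamp is shut on it (joint above 1.02 rad), and both are at rest (x of board in the frame of jig above -0.0135 m and value of joint clamp above 1.02 rad and angle between board's own z axis and vertical below 0.05 rad and height (world z) of board below 0.018 m and linear speed of board below 0.01 m/s and velocity of joint clamp between -0.05 and 0.05 rad/s); the robot touches nothing.
It fails at once if the board is lifted or tipped (6 mm, 0.2 rad) (height (world z) of board above 0.021 m or angle between board's own z axis and vertical above 0.2 rad).
It fails at once if another thing on the table is lifted or moved more than 20 mm (distance of any of spare, tape, servo, wheel, jar, screwdriver, kitbox from where it was at the start of the episode above 0.02 m).
It also fails if it takes over 42 s, if anything falls off the work surface, if the arm or the gripper's body presses on something with over 40 N, if the wrist force passes 120 N, or if a joint passes its speed limit or range.

ROBOT

A 6-joint arm with a two-finger parallel gripper is mounted at the origin on the work surface. World frame = base frame: x ahead of the robot, y to its left, z up, the work surface at z = 0. Lengths are in m, angles in degrees, forces in N, time in s.
With the tool pointing down it reaches from about 0.25 to 0.725 m from the base axis. Payload 9.7 kg.
Tool frame: the origin (TCP) lies midway between the tips of the shut fingers; the grasp point (between the pads) lies bot.grasp_offset behind it (bot.grasp_offset is the distance from the TCP to the grasp point, in m); x points along the fingers, y is the direction in which the jaws open and shut, and the axes are right-handed (so a half turn about x gives the same grasp; the last joint's range is limited). The gripper opens to 85 mm and grips with 20 to 120 N. Pads are 22 mm wide; open, the fingers measure 114 mm over their backs; the gripper's body (76 mm by 85 mm) begins 54 mm behind the grasp point. The pads swing forward as they close: fully open they stand 13 mm farther back than shut.
Start: joints at [-66.864, 4.979, 10.078, 95.1, 0, 90], TCP at [0.216, -0.506, 0.231] pointing down, gripper open.
Joint ranges: [-179.16, 179.16], [-48.56, 103.87], [-65.8, 70.77], [-126.05, 130.52], [-82.76, 87.17], [-180, 180]. Speed limits (degrees/s): [127.2, 127.2, 147.25, 180, 180, 180].

INTERFACE

Orientations are given as [roll, pitch, yaw] about the fixed x, y, z axes, in that order (R = Rz(yaw) Ry(pitch) Rx(roll)).
In Python, from workcell import status, camera, bot gives the robot as it stands.
- The arm moves only by the shell command python3 -m jog 'ROWS' [OPENING] [FORCE]. ROWS is text: rows parted by semicolons, each of 4 numbers parted by spaces: the shift along the tool's x, y, z in mm, then the turn about the tool's x in degrees. A call has exactly 8 rows; each row is the pose to reach, as a shift and turn from the pose commanded when the call began, along the tool's axes at that moment; what a row does not reach only later rows make up. A row lasts 1/8 s, in which the tool goes at most 62.5 mm and 10.7 degrees, less where a joint would pass 70% of its speed; a pose out of reach is approached as far as the arm can. A call with a gripper value outside its range is refused whole. OPENING is the opening, from 0 (shut) to 1 (fully open), set as the call begins (- or left out, the last holds). The fingers move at their own pace and stop on an object; FORCE is the grip in N (left out, the last holds). Time passes only in rows, so rows that repeat a pose let the fingers close, or fill a call up. It gives the time, the measured TCP pose, the force and the opening at its end, in the units of the state.
- status.get_obs(): the state, without advancing time (a new reading comes with each control period).
- camera(name): name is "scene" or "top"; returns a dict with "color" (420x560x3 uint8, red, green, blue), "vfov" (degrees; the focal length in pixels is half the picture's height over the tangent of half this angle, whatever the lens; pixels are square), "cx", "cy" (the principal point, pixels), "D" ([k1, k2, p1, p2, k3] as OpenCV has them; the pictures are not rectified), "rvec" (rotation vector, rad) and "tvec" (3), from world to camera coordinates, as OpenCV has them. Camera axes: x right, y down, z forward; pixel columns grow to the right and rows downward; lengths in m; the calibration is good to about 2 mm. A picture is of the moment at which its call begins. There is no depth.
- bot.job_done(): hands the job in, once; it reports no verdict.
The state is a dict: "time": time; "q": joint angles; "qd": joint speeds; "joint_efforts": joint torques, N m; "ee_pos": TCP position; "tcp_rot": TCP orientation; "wrist_force": force on the tool from outside, world axes, zero at the start; "torque": the same for the moment, N m; "opening": finger opening in m.
Only numpy, scipy, OpenCV 4.12 (cv2) and the standard library are available. Lean on these libraries where they do the work, as an engineer would, in place of code of your own. Each camera call takes 0.05 s, during which the arm holds its last target. There are 200 camera calls.

## Working session

There is one attempt and no reset: what is moved stays moved. The work goes in short steps, Python scripts to look and compute and a shell command to move; the robot and the scene stay as the last step left them, time stands still between calls to the robot, and variables do not carry over. Pictures are saved under pics/ and viewed, about 8 in all and at most 12, crops included, and the job is handed in when it is done.

```bash
mkdir -p pics; ls; python3 - <<'E'
from workcell import status,camera,bot
import cv2
o=status.get_obs();print({k:o[k] for k in("time","ee_pos","tcp_rot","opening","wrist_force")},bot.grasp_offset)
for n in("scene","top"):
    c=camera(n);cv2.imwrite(f"pics/{n}0.png",c["color"][:,:,::-1]);print({k:c[k] for k in c if k!="color"})
E
```

```text
pics
{'time': 0.0, 'ee_pos': array([ 0.21602647, -0.50554858,  0.23058099]), 'tcp_rot': array([-91.36272846,  89.92374132, 111.77423398]), 'opening': 0.08563594290561208, 'wrist_force': array([-0.21829377, -0.6698042 ,  0.54178469])} 0.0187
{'vfov': 56.95014691532348, 'cx': 276.35783486688763, 'cy': 204.13259706537548, 'D': array([-0.05335921,  0.        ,  0.        ,  0.        ,  0.        ]), 'rvec': array([ 2.36676154,  0.61692997, -0.21271788]), 'tvec': array([-0.49753873, -0.18121707,  0.92552064])}
{'vfov': 49.04391586525551, 'cx': 278.8640049052177, 'cy': 209.28665955820864, 'D': array([0.00532091, 0.        , 0.        , 0.        , 0.        ]), 'rvec': array([ 2.18977294, -2.20897416,  0.08895577]), 'tvec': array([-0.03087537,  0.61209073,  1.08261144])}
```

View pics/scene0.png

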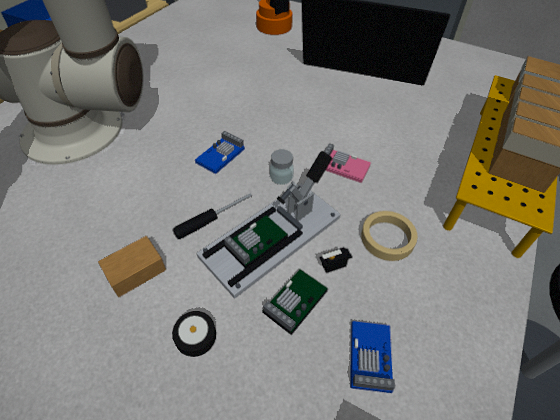

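View pics/top0.png

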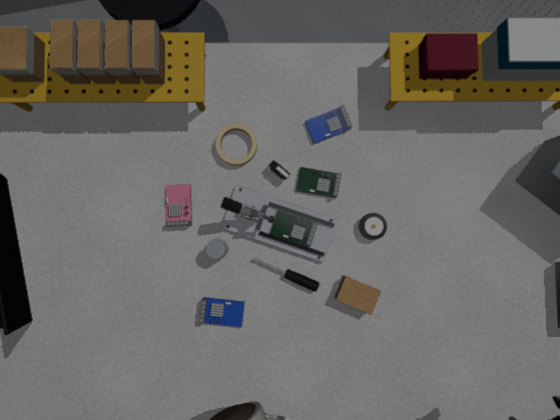

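Candidates for the board: green in the jig (top 293,228; scene 257,238), the green spare on the table (top 318,182), blue ones (222,313 and 328,125), pink (178,205). I choose the green one between the black rails. Next is one close crop.

```bash
python3 - <<'E'
import cv2,numpy as np
a=cv2.imread("pics/top0.png")[175:270,210:350];b=cv2.imread("pics/scene0.png")[140:300,190:350]
a=cv2.resize(a,None,fx=5,fy=5,interpolation=cv2.INTER_CUBIC);cv2.imwrite("pics/c1.png",a)
b=cv2.resize(b,None,fx=3.7,fy=3.7,interpolation=cv2.INTER_CUBIC);cv2.imwrite("pics/c2.png",b)
E
```

```text
(no output)
```

View pics/c1.png

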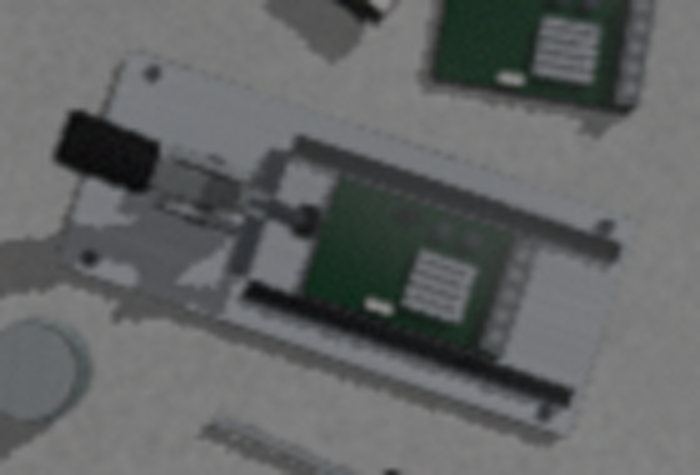

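View pics/c2.png

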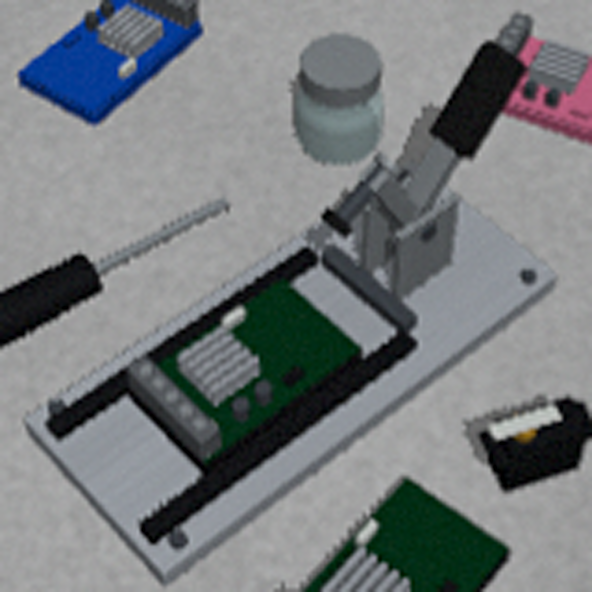

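The crops show the green board between the rails (top crop about 410,265), with a grey terminal block at its -x end and a gap to the stop. The handle is black and open at crop 105,150. The plate corners are sharp in both views, so I measure from those.

```bash
cat > h.py <<'E'
import numpy as np,cv2
from workcell import camera,status
def K(c):
    f=c["color"].shape[0]/2/np.tan(np.radians(c["vfov"]/2));return np.array([[f,0,c["cx"]],[0,f,c["cy"]],[0,0,1.]])
def ray(c,p,z):
    u=cv2.undistortPoints(np.array(p,float).reshape(-1,1,2),K(c),c["D"]).reshape(-1,2)
    R=cv2.Rodrigues(c["rvec"])[0];o=-R.T@c["tvec"];d=np.c_[u,np.ones(len(u))]@R
    return o+d*((z-o[2])/d[:,2])[:,None]
def proj(c,P): return cv2.projectPoints(np.array(P,float).reshape(-1,1,3),c["rvec"],c["tvec"],K(c),c["D"])[0].reshape(-1,2)
def fit(A,B): # A jig 2d -> B world 2d
    a,b=A.mean(0),B.mean(0);U,S,V=np.linalg.svd((A-a).T@(B-b));R=V.T@np.diag([1,np.linalg.det(V.T@U.T)])@U.T
    return R,b-R@a
E
python3 - <<'E'
from h import *
t,s=camera("top"),camera("scene")
ct=lambda p:np.array([210,175])+(np.array(p,float)+.5)/5-.5
cs=lambda p:np.array([190,140])+(np.array(p,float)+.5)/3.7-.5
A=np.array([[.13,-.055],[.13,.055],[-.13,.055],[-.13,-.055]])
Wt=ray(t,ct([(130,52),(65,258),(568,434),(630,218)]),.015)[:,:2]
As=A[[2,3,0]];Ws=ray(s,cs([(25,420),(168,582),(555,275)]),.015)[:,:2]
for n,a,w in(("top",A,Wt),("scene",As,Ws),("both",np.r_[A,As],np.r_[Wt,Ws])):
    R,tr=fit(a,w);print(n,np.degrees(np.arctan2(R[1,0],R[0,0])).round(2),tr.round(4),((a@R.T+tr-w)*1e3).round(1).tolist())
tj=lambda W:((W[:,:2]-tr)@R*1e3).round(1)
print("blk top rear edge z43",tj(ray(t,ct([(540,243),(500,357)]),.043)))
print("blk scene rear edge z43",tj(ray(s,cs([(130,375),(207,452)]),.043)))
for x,y,z in[(-.06,0,.029),(.131,0,.131),(.034,0,.146),(.04,0,.02)]:print((x,y,z),(R@[x,y]+tr).round(4))
print("lever end px",proj(t,[*(R@[.131,0]+tr),.131]),(proj(t,[*(R@[.131,0]+tr),.131])-[210,175])*5,(proj(s,[*(R@[.131,0]+tr),.131])-[190,140])*3.7)
import json;json.dump([R.tolist(),tr.tolist()],open("jig.json","w"))
E
```

```text
top 70.98 [ 0.58   -0.0369] [[2.9, 0.8], [-2.3, 5.2], [-0.8, -0.8], [0.1, -5.2]]
scene 71.38 [ 0.5803 -0.0404] [[-0.1, -2.1], [-1.4, 0.5], [1.4, 1.6]]
both 71.15 [ 0.5802 -0.0384] [[2.8, -0.4], [-2.5, 3.8], [-0.2, -2.6], [0.8, -6.6], [-0.6, 0.3], [-2.0, 2.4], [1.7, 3.2]]
blk top rear edge z43 [[-84.1 -25.3]
 [-82.8  31.2]]
blk scene rear edge z43 [[-86.7  24.5]
 [-86.4 -31.8]]
(-0.06, 0, 0.029) [ 0.5608 -0.0952]
(0.131, 0, 0.131) [0.6225 0.0856]
(0.034, 0, 0.146) [ 0.5912 -0.0062]
(0.04, 0, 0.02) [ 5.931e-01 -5.000e-04]
lever end px [[223.09694533 201.54632321]] [[ 65.48472663 132.73161607]] [[507.61945723  49.72762111]]
```

```bash
cat >> h.py <<'E'
import json
from scipy.spatial.transform import Rotation as Ro
def plan(*targets): # jig (x,y,z) mm of TCP -> tool shifts mm
    R,tr=json.load(open("jig.json"));R=np.array(R);o=status.get_obs()
    T=Ro.from_euler("xyz",o["tcp_rot"],degrees=True).as_matrix();p=o["ee_pos"]
    j=np.r_[R.T@(p[:2]-tr),p[2]]*1e3;print("t",o["time"],"tcp in jig",j.round(1),"F jig",(R.T@o["wrist_force"][:2]).round(2),o["wrist_force"][2].round(2),"open",o["opening"])
    X=np.r_[R[:,0],0];print("q6",o["q"][5],"turn so tool z || jig x:",np.degrees(np.arctan2(np.dot(np.cross(T[:,2],X),T[:,0]),T[:,2]@X)).round(2))
    for t in targets:
        w=np.r_[R@(np.array(t[:2])/1e3)+tr,t[2]/1e3];print(t,(T.T@(w-p)*1e3).round(1))
E
python3 - <<'E'
from h import *
plan((-130,0,150),(-130,0,25),(-70,0,25))
E
```

```text
t 0.2 tcp in jig [-559.8  193.7  230.9] F jig [ 0.08 -0.95] 0.24 open 0.08575614304962155
q6 90.00140003553817 turn so tool z || jig x: 131.98
(-130, 0, 150) [  81.  -189.9 -431.5]
(-130, 0, 25) [ 206.  -189.8 -431.5]
(-70, 0, 25) [ 206.  -234.4 -471.6]
```

```bash
python3 -m jog '10 -24 -54 -6; 20 -48 -108 -12; 30 -71 -162 -18; 40 -95 -216 -24; 51 -119 -270 -30; 61 -142 -324 -36; 71 -166 -378 -42; 81 -190 -431 -48' 0 40; python3 - <<'E'
from h import *
plan((-130,0,100),(-130,0,25),(-74,0,25))
E
```

```text
time: 1.2
ee_pos: [0.5389, -0.16, 0.1499]
tcp_rot: [61.4, 90.0, -47.2]
wrist_force: [-0.2, -0.1, -0.2]
opening: 0.0003
t 1.2 tcp in jig [-128.4   -0.2  149.9] F jig [-0.12  0.17] -0.15 open 0.0002674894049608604
q6 92.1224212795711 turn so tool z || jig x: -179.81
(-130, 0, 100) [49.9 -0.2  1.6]
(-130, 0, 25) [124.9  -0.2   1.6]
(-74, 0, 25) [124.9   0.  -54.4]
```

```bash
python3 -m jog '25 0 0 0; 50 0 0 0; 75 0 0 0; 95 0 0 0; 110 0 0 0; 123 0 0 0; 123 0 0 0; 123 0 0 0'; python3 - <<'E'
from h import *
plan((-74,0,25))
for n,(x0,x1,y0,y1),k in(("scene",(190,350,140,300),3),("top",(210,370,175,275),2)):
    b=camera(n)["color"][y0:y1,x0:x1,::-1];cv2.imwrite(f"pics/d_{n}.png",cv2.resize(b,None,fx=k,fy=k))
a,b=cv2.imread("pics/d_scene.png"),cv2.imread("pics/d_top.png")
o=np.zeros((480,800,3),np.uint8);o[:,:480]=a;o[:200,480:800]=b;cv2.imwrite("pics/d1.png",o)
E
```

```text
time: 2.2
ee_pos: [0.5381, -0.1618, 0.028]
tcp_rot: [90.2, 90.0, -18.7]
wrist_force: [0.5, -0.1, 0.5]
opening: 0.0001
t 2.2 tcp in jig [-1.304e+02 -1.000e-01  2.800e+01] F jig [ 0.05 -0.53] 0.45 open 6.831635294321896e-05
q6 92.13031903074845 turn so tool z || jig x: 179.98
(-74, 0, 25) [  3.   -0.1 -56.4]
```

View pics/d1.png

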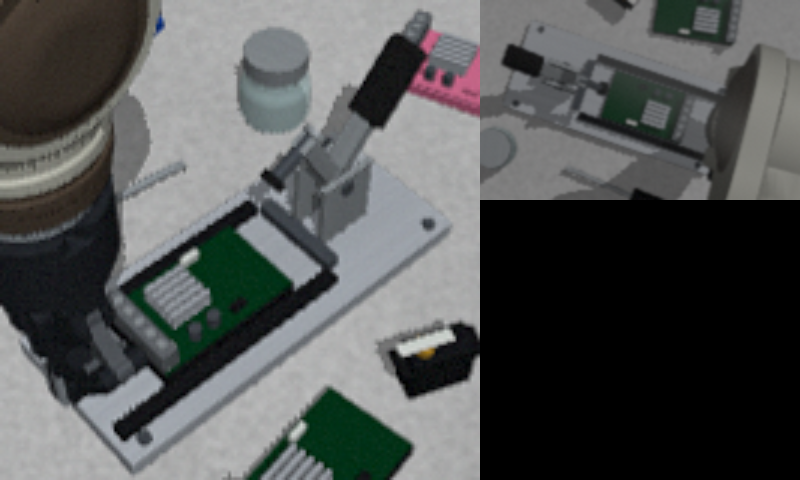

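The fingertips stand centred between the rails behind the grey block (crop 120,370 against 150,340). Now pushing along jig +x, which is tool -z.

```bash
python3 -m jog '2 0 -10 0; 3 0 -20 0; 3 0 -26 0; 3 0 -31 0; 3 0 -35 0; 3 0 -39 0; 3 0 -42 0; 3 0 -44 0'; python3 - <<'E'
from h import *
plan()
E
python3 -m jog '0 0 -2 0; 0 0 -4 0; 0 0 -6 0; 0 0 -8 0; 0 0 -9 0; 0 0 -10 0; 0 0 -11 0; 0 0 -11 0';  python3 - <<'E'
from h import *
plan()
E
```

```text
time: 3.3
ee_pos: [0.5521, -0.12, 0.0243]
tcp_rot: [31.3, 90.0, -77.5]
wrist_force: [-0.2, -1.5, -0.3]
opening: 0.0001
t 3.3 tcp in jig [-86.4   0.3  24.3] F jig [-1.5  -0.29] -0.34 open 0.00010432260922313782
q6 96.60544682797625 turn so tool z || jig x: 179.98
time: 4.3
ee_pos: [0.5556, -0.1095, 0.0243]
tcp_rot: [177.0, 90.0, 68.2]
wrist_force: [-0.8, -0.7, -0.1]
opening: -0.0005
t 4.3 tcp in jig [-75.3   0.3  24.3] F jig [-0.94  0.56] -0.06 open -0.0004857533690492537
q6 97.70001241473253 turn so tool z || jig x: 179.99
```

```bash
python3 -m jog '0 0 -1 0; 0 0 -1.5 0; 0 0 -2 0; 0 0 -2.5 0; 0 0 -3 0; 0 0 -3.5 0; 0 0 -4 0; 0 0 -4 0';  python3 - <<'E'
from h import *
plan()
E
```

```text
time: 5.3
ee_pos: [0.5568, -0.106, 0.0243]
tcp_rot: [5.4, 90.0, -103.4]
wrist_force: [-2.0, -2.5, 1.5]
opening: -0.0002
t 5.3 tcp in jig [-71.5   0.3  24.3] F jig [-3.04  1.09] 1.5 open -0.0001841628450126879
q6 98.10102919026062 turn so tool z || jig x: 179.98
```

```bash
python3 -m jog '0 0 -.5 0; 0 0 -1 0; 0 0 -1.5 0; 0 0 -2 0; 0 0 -2 0; 0 0 -2 0; 0 0 -2 0; 0 0 -2 0';  python3 - <<'E'
from h import *
plan()
b=camera("scene")["color"][140:300,190:350,::-1];cv2.imwrite("pics/e1.png",cv2.resize(b,None,fx=3.7,fy=3.7,interpolation=cv2.INTER_CUBIC))
E
```

```text
time: 6.3
ee_pos: [0.5567, -0.1058, 0.0243]
tcp_rot: [-5.6, 89.8, -114.5]
wrist_force: [-4.7, -13.1, 3.3]
opening: -0.0006
t 6.3 tcp in jig [-71.4   0.5  24.3] F jig [-13.97   0.22] 3.25 open -0.0005607582695983978
q6 98.2991576299932 turn so tool z || jig x: 179.89
```

View pics/e1.png

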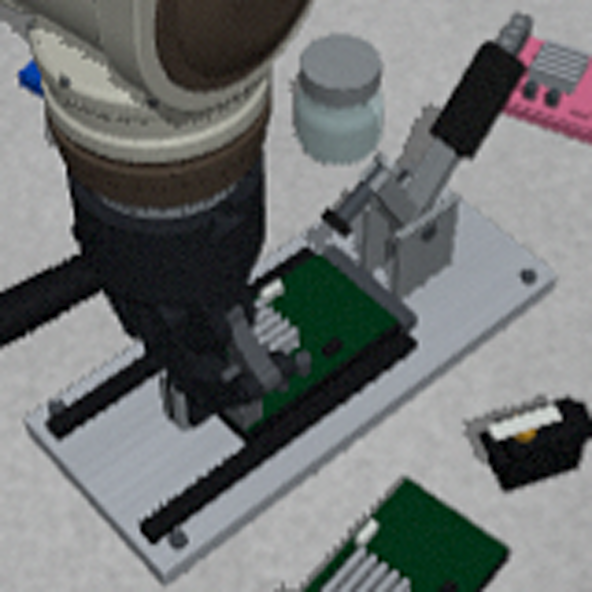

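The board's front edge meets the stop (crop 400,320), and the push stalled at TCP -71.4 with 14 N, so the board is home. I back off, then lift.

```bash
python3 -m jog '0 0 4 0; 0 0 12 0; 0 0 20 0; -30 0 22 0; -80 0 22 0; -130 0 22 0; -170 0 22 0; -185 0 22 0';  python3 - <<'E'
from h import *
plan((170,0,210),(170,0,116))
E
```

```text
time: 7.35
ee_pos: [0.5511, -0.1252, 0.2118]
tcp_rot: [100.4, 89.8, -8.5]
wrist_force: [0.0, -0.1, -0.5]
opening: -0.0001
t 7.35 tcp in jig [-91.5  -0.4 211.8] F jig [-0.14 -0.06] -0.46 open -5.4373527714712575e-05
q6 96.06674963837423 turn so tool z || jig x: 179.98
(170, 0, 210) [   2.    -0.5 -261.5]
(170, 0, 116) [  96.    -0.9 -261.5]
```

```bash
python3 -m jog '0 0 -25 0; 0 0 -65 0; 0 0 -105 0; 0 0 -145 0; 0 0 -185 0; 0 0 -225 0; 0 0 -255 0; 0 0 -261 0';  python3 - <<'E'
from h import *
plan((170,0,116),(140,0,116))
t,s=camera("top"),camera("scene")
b=s["color"][90:250,230:390,::-1];b=cv2.resize(b,None,fx=3.7,fy=3.7,interpolation=cv2.INTER_CUBIC);cv2.imwrite("pics/f1.png",b)
E
```

```text
time: 8.35
ee_pos: [0.6348, 0.1237, 0.2074]
tcp_rot: [-65.7, 89.9, -174.4]
wrist_force: [0.4, -0.0, 0.1]
opening: -0.0002
t 8.35 tcp in jig [171.    0.7 207.4] F jig [ 0.09 -0.35] 0.1 open -0.0001796996494589333
q6 119.76575574303267 turn so tool z || jig x: -179.9
(170, 0, 116) [91.4  0.9  0.9]
(140, 0, 116) [91.4  0.9 30.9]
```

View pics/f1.png

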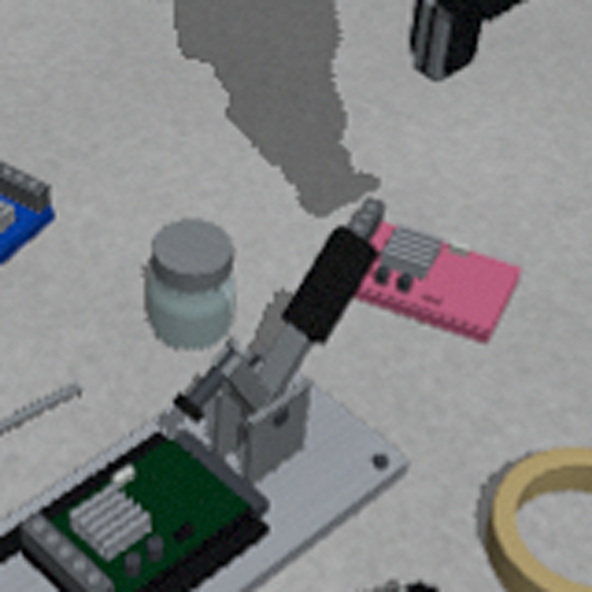

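The board stays home against the stop and the lever is open (crop 330,285). The fingertips are clear beyond it (440,60), so I descend behind the handle.

```bash
python3 -m jog '20 0 0 0; 45 1 0 0; 70 1 0 0; 85 1 0 0; 91 1 0 0; 91 1 5 0; 91 1 12 0; 91 1 18 0';  python3 - <<'E'
from h import *
plan((120,0,116))
E
python3 -m jog '0 0 4 0; 0 0 8 0; 0 0 12 0; 0 0 16 0; 0 0 20 0; 0 0 24 0; 0 0 28 0; 0 0 32 0';  python3 - <<'E'
from h import *
plan()
E
```

```text
time: 9.45
ee_pos: [0.6301, 0.1043, 0.1191]
tcp_rot: [116.1, 89.9, 7.2]
wrist_force: [-0.3, 0.0, 0.4]
opening: 0.0002
t 9.45 tcp in jig [151.2  -1.1 119.1] F jig [-0.06  0.27] 0.42 open 0.00017412474302140607
q6 118.2746036856867 turn so tool z || jig x: 179.98
(120, 0, 116) [ 3.1 -1.1 31.2]
time: 10.45
ee_pos: [0.6202, 0.0753, 0.1194]
tcp_rot: [140.8, 89.8, 32.0]
wrist_force: [1.0, 4.1, 3.2]
opening: -0.0004
t 10.45 tcp in jig [120.5  -1.2 119.4] F jig [4.24 0.4 ] 3.22 open -0.00039529897465157417
q6 115.70323232141345 turn so tool z || jig x: -179.97
```

```bash
python3 -m jog '0 0 5 0; 0 0 10 0; 0 0 15 0; 0 0 20 0; 0 0 25 0; 0 0 30 0; 0 0 35 0; 0 0 38 0';  python3 - <<'E'
from h import *
plan()
b=camera("scene")["color"][90:250,230:390,::-1];b=cv2.resize(b,None,fx=3.7,fy=3.7,interpolation=cv2.INTER_CUBIC);cv2.imwrite("pics/g1.png",b)
E
```

```text
time: 11.45
ee_pos: [0.6071, 0.0382, 0.1183]
tcp_rot: [-30.3, 90.0, -139.2]
wrist_force: [-0.0, -0.5, -0.4]
opening: -0.0001
t 11.45 tcp in jig [ 81.2  -0.7 118.3] F jig [-0.45 -0.11] -0.41 open -9.489955645826606e-05
q6 112.47909551118958 turn so tool z || jig x: 179.97
```

View pics/g1.png

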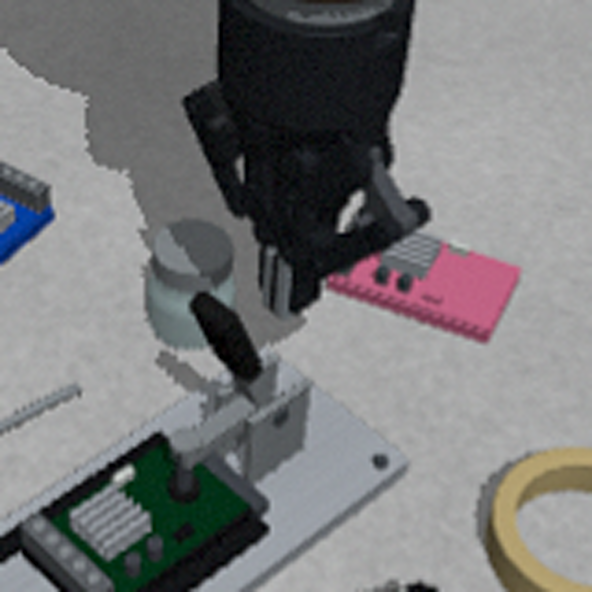

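The clamp snapped shut: the handle leans over the board (crop 200,300) and the foot is down at 185,485. Now I retreat and check with numbers.

```bash
python3 -m jog '0 0 -8 0; 0 0 -20 0; 0 0 -35 0; 0 0 -50 0; -20 0 -60 0; -50 0 -60 0; -70 0 -60 0; -70 0 -60 0';  python3 - <<'E'
from h import *
plan()
R,tr=map(np.array,json.load(open("jig.json")))
s=camera("scene");t=camera("top")
print("expected shut lever-end px in crop",((proj(s,[*(R@[.034,0]+tr),.146])-[230,90])*3.7).round(0))
print("home blk rear top edge px in crop",((proj(s,[[*(R@[-.06,y]+tr),.043] for y in(.028,-.028)])-[230,90])*3.7).round(0))
b=s["color"][90:250,230:390,::-1];b=cv2.resize(b,None,fx=3.7,fy=3.7,interpolation=cv2.INTER_CUBIC);cv2.imwrite("pics/i1.png",b)
cv2.imwrite("pics/top9.png",t["color"][:,:,::-1])
d=cv2.absdiff(cv2.imread("pics/scene0.png"),s["color"][:,:,::-1].copy()).max(2)
for n,(u,v) in dict(spare=(295,300),tape=(389,236),servo=(335,260),wheel=(194,333),jar=(281,166),sd=(200,222),kit=(132,265)).items(): print(n,(d[v-22:v+22,u-22:u+22]>50).mean().round(3))
E
```

```text
time: 12.5
ee_pos: [0.6275, 0.0963, 0.1897]
tcp_rot: [118.5, 89.8, 9.6]
wrist_force: [1.1, 0.7, 0.0]
opening: 0.0002
t 12.5 tcp in jig [142.8  -1.2 189.7] F jig [ 1.06 -0.83] 0.04 open 0.00019052057623037644
q6 117.54937566164249 turn so tool z || jig x: -179.97
expected shut lever-end px in crop [[213. 308.]]
home blk rear top edge px in crop [[ 21. 524.]
 [ 97. 597.]]
spare 0.0
tape 0.0
servo 0.0
wheel 0.0
jar 0.135
sd 0.0
kit 0.0
```

View pics/i1.png

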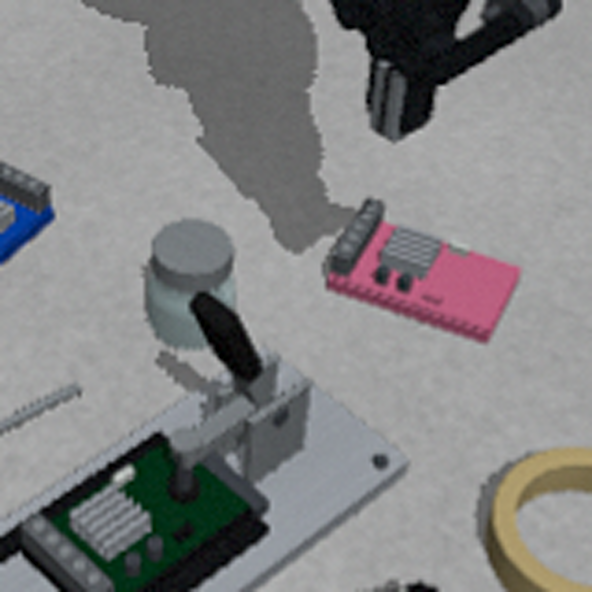

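The robot is clear and the board's rear edge is where it should be when home (22,520 against an expected 21,524). The lever end is near its expected shut pixel, and the jar hasn't moved; only the lever overlaps it in the picture.

```bash
python3 -m jog '0 0 0 0; 0 0 0 0; 0 0 0 0; 0 0 0 0; 0 0 0 0; 0 0 0 0; 0 0 0 0; 0 0 0 0'; python3 -c "
from workcell import bot;print(bot.job_done())"
```

```text
time: 13.6
ee_pos: [0.6267, 0.0954, 0.1883]
tcp_rot: [129.3, 90.0, 20.4]
wrist_force: [0.3, -0.0, 0.6]
opening: -0.0001
the job is handed in; nothing more can be done
None
```

I pushed the board home against the stop with the shut fingertips, then pushed the clamp lever over centre so it snapped shut. I backed the arm off and handed the job in at 13.6 s; no verdict was reported.

- **Board:** the push stalled at 14 N, and in the last picture the rear edge of its terminal block is within about 4 crop pixels (2–3 mm) of its computed home place.
- **Clamp:** the rubber foot is down on the board. The lever end shows by eye roughly 10–15 crop pixels from its computed shut place, within the jig fit error. I judged it shut from the pictures, as I had no joint reading.
- **Other things on the table:** picture differences were zero around everything except the jar. The 13 % change there is the lever now overlapping the jar in view, and the jar itself looks unmoved.
- **Measurement disagreement:** the jig fit had residuals up to 6.6 mm between the plate corners in the two views. That was good enough for pushing.

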